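Pin the sled of a measuring slide at its hidden index hole

ROBOT

A 7-joint arm with a two-finger parallel gripper is mounted at the origin on a cart in front of the work surface, level with it; the furniture and walls round the work are solid. World frame = base frame: x ahead of the robot, y to its left, z up, the work surface at z = 0. Lengths are in mm, angles in rad, forces in N, time in s.
With the tool pointing down it reaches from about 400 to 875 mm from the base axis. Payload 4.4 kg.
Tool frame: the origin (TCP) lies at the very end of the fingers, on their centre line; the grasp point (between the pads) lies 19 mm behind it; z points along the fingers, y is the direction in which the jaws open and shut (so a half turn about z gives the same grasp; the last joint's range is limited). The gripper opens to 85 mm and grips with 20 to 120 N. Pads are 22 mm wide; open, the fingers measure 114 mm over their backs; the gripper's body (76 mm by 85 mm) begins 54 mm behind the grasp point. The pads swing forward as they close: fully open they stand 13 mm farther back than shut.
Start: joints at [-1.258, 0.628, 0.038, 1.517, -0.027, 0.996, -0.02], TCP at [240.351, 603.945, 231.313] pointing down, gripper open.
Joint ranges: [-3.06, 3.06], [-0.37, 2.12], [-1.25, 1.32], [0.18, 2.47], [-1.1, 4.24], [0.23, 1.98], [-2.94, 2.94]. Speed limits (rad/s): [2.57, 2.57, 3.14, 3.14, 3.14, 3.14, 3.14].

INTERFACE

Orientations are given as [roll, pitch, yaw] about the fixed x, y, z axes, in that order (R = Rz(yaw) Ry(pitch) Rx(roll)).
In Python, from cell import read_state, get_image, finish_job gives the robot as it stands.
- The arm moves only by the tool carry_out, never from a script. Its argument "series" is a list that holds one entry, the list of rows, each a list of 7 numbers: the shift along the tool's x, y, z in cm, then the turn, a rotation vector about the tool's x, y, z in rad, then the finger opening in cm, from 0 to 8.54. In form: [[[x, y, z, wx, wy, wz, grip], ...]]. A call has 1 to 5 rows; each row is the pose to reach, as a shift and turn from the pose commanded when the call began, along the tool's axes at that moment; what a row does not reach only later rows make up. A row lasts 1/12 s, in which the tool goes at most 41.7 mm and 7.16 degrees, less where a joint would pass 70% of its speed; a pose out of reach is approached as far as the arm can. A call with a gripper value outside its range is refused whole. The fingers move at their own pace and stop on an object; the grip force is fixed at half the most. Time passes only in rows, so rows that repeat a pose let the fingers close. It gives the time, the measured TCP pose, the force and the opening at its end, in the units of the state.
- read_state(): the state, without advancing time (a new reading comes with each control period).
- get_image(name): name is "side" or "top" or "wrist"; returns a dict with "img" (384x512x3 uint8, blue, green, red), "z_map" (384x512 float32, mm along the optical axis (not along the pixel's ray), 0 where there is no reading), "mtx" (3x3 intrinsics, pixels), "dist" ([k1, k2, p1, p2, k3] as OpenCV has them; the pictures are not rectified), "T" (4x4, takes a point from camera to world coordinates); the wrist camera has in their place "T_tool_cam" (4x4, takes a point from camera to tool coordinates, whose origin is the TCP and whose axes are the flange's). Camera axes: x right, y down, z forward; pixel columns grow to the right and rows downward; lengths in mm; the calibration is good to about 2 mm. A picture is of the moment at which its call begins: read the wrist's pose just before it.
- finish_job(): hands the job in, once; it reports no verdict.
The state is a dict: "clock": time; "qpos": joint angles; "qd": joint speeds; "tau": joint torques, N m; "eef_pos": TCP position; "tool_rot": TCP orientation; "force": force on the tool from outside, world axes, zero at the start; "torque": the same for the moment, N m; "width": finger opening in mm.
Only numpy, scipy, OpenCV 4.12 (cv2) and the standard library are available. Lean on these libraries where they do the work, as an engineer would, in place of code of your own. Each camera call takes 0.05 s, during which the arm holds its last target.

TASK

The module on the measuring slide has to be locked at the distance from the pickup that the hidden index hole sets. Take the locating pin out of its parking hole, push it down through the bush of the sled until its tip rests on the steel strip below, then, pressing only lightly, slide the sled to the left with the tip riding on the strip until it drops into the blind hole, and push the pin fully home. Never force the pin, leave the things beside the slide alone and let go of the pin at the end.

Things in the scene. Friction and masses are not known exactly. Their poses are not given: they have to be found in the camera images.
- dock: Measuring slide, fixed on the bench: aluminium base plate 130 x 306 mm, 12 mm thick. Origin: centre of its underside on the bench top; z up, +y along the guide, to the left, towards the grey bracket with the pickup horn (86 mm high), x away from the robot. At its -y end a block, 36 x 34 mm, top 57 mm above the bench, has the pin's parking hole (11.5 mm bore, axis at dock x -36, y -134 mm).
- strip_mid (a point): Point of the base, on the flat top of the steel index strip under the sled, 30 mm above the bench; the 30 mm wide strip runs along the dock's y. It has one blind hole on this line, 11.2 mm bore, 1 mm chamfer, 14 mm deep, always covered by the sled. Its place differs each time: the bush is over it at a sled value from 0.027 to 0.067. This point is not the hole, only the middle of that range.
- sled (a joint): Travel of the sled along the dock's +y, in m: 0 at the right-hand end, 0.08 at the left-hand stop; starts at 0 to 0.012, at least 15 mm before the hole. The aluminium sled (116 x 140 mm, 43 mm above the bench; its RF module and clamps reach 71 mm) has about 2.5 N of friction and stays where it is left. It is moved by pushing the pin sideways while the pin stands in the bush.
- bush (a point): Mouth centre of the sled's pin bush, on the upper face of a dark steel block 34 x 40 mm on the robot's side, 60 mm above the bench and 30 mm above the strip; axes as the dock; moves with the sled. Bore 11.2 mm, straight down, 2 mm chamfer, open below. A sprung ball 11 mm down in the bore rubs on the pin with 1 to 4 N: do not count on its weight to sink it, press it down.
- pin: Locating pin, 80 g, parked upright: steel shank 10 mm thick, 42 mm long, 18 mm flange 3 mm thick, 12 mm neck, round black knob 24 mm wide, 22 mm high. Origin: middle of the knob, the place to grasp it from above; z up the pin; flange underside 23 mm, tip 65 mm below. Never let pin and slide press on each other with over 45 N, added over tip, bore and flange; 12 N sideways or 20 N down at the knob is safe.
- pin_tip (a point): Centre of the flat end of the pin's shank (6.4 mm wide, with a chamfer 1.8 mm wide and 2.5 mm high). On the strip it is 30 mm below the bush's mouth; fully home, with the flange on the bush, 42 mm below.
- adapter: Bystander: small coaxial adapter, 17 x 28 x 15 mm, loose on the bench in front of the slide; origin at its underside.
- spanner: Bystander: open-ended spanner, 26 x 153 x 6 mm, loose on the bench in front of the slide; origin at its underside.
- driver: Bystander: screwdriver, 172 x 23 x 20 mm, loose on the bench right of the slide; origin at its underside.
Things that resemble listed ones, but are neither listed nor needed, are in the scene too. What is shaped like the pin but blue or pink is not meant.

How it is judged:
By the outcome, as a careful person would: the job done as asked, in the order asked, and still so for the second after the job is handed in, with the robot touching nothing.
It also fails if it takes over 64 s, if anything falls off the work surface, if the arm or the gripper's body presses on something with over 40 N, if the wrist force passes 120 N, or if a joint passes its speed limit or range.

## Working session

There is one attempt and no reset: what is moved stays moved. The work goes in short steps, Python scripts to look and compute and a tool call to move; the robot and the scene stay as the last step left them, time stands still between calls to the robot, and variables do not carry over. Pictures are saved under pics/ and viewed, and the job is handed in when it is done.

Besides the shell and the picture viewer there is one more tool, called after "Call:" as name(argument=value, ...), one argument or row to a line, values as JSON. carry_out: Moves the arm, as the interface text tells. Its arguments: {"type":"object","properties":{"series":{"type":"array","items":{"type":"array","items":{"type":"array","items":{"type":"number"}}}}},"required":["series"]}

```bash
mkdir -p pics; ls; cat > h.py <<'E'
import numpy as np,cv2
from cell import read_state,get_image
def save(n,f):
    d=get_image(n); cv2.imwrite('pics/'+f+'.png',d['img']); np.savez('pics/'+f+'.npz',**d); return d
E
python3 - <<'E'
from h import *
print(read_state())
for n in('side','top','wrist'):
    d=save(n,n+'0'); print(n,d['mtx'],d['dist'],d.get('T',d.get('T_tool_cam')))
E
```

```text
pics
{'clock': 0.0, 'qpos': array([-1.25781526,  0.6293249 ,  0.03844182,  1.51837307, -0.02700888,
        0.99628204, -0.01999027]), 'qd': array([ 5.72153592e-05,  4.60001785e-04,  1.92677842e-03, -1.08287100e-03,
        8.07848240e-04, -6.94364360e-04,  1.78822577e-03]), 'tau': array([-2.05468918e-04, -5.63400292e+01,  1.22611128e+00, -1.93451589e+01,
        1.10163397e-02,  1.01701639e-02, -2.62848175e-06]), 'eef_pos': array([240.10347374, 603.36082902, 230.40121036]), 'tool_rot': array([-3.13972327e+00,  1.60646220e-05,  2.76281649e+00]), 'force': array([-0.2426248 , -0.3886375 , -0.75749499]), 'torque': array([-0.02724132, -0.00531138, -0.00504576]), 'width': 85.54037036348242}
side [[467.060761     0.         256.72681173]
 [  0.         467.060761   192.59492305]
 [  0.           0.           1.        ]] [-0.0567196  0.         0.         0.         0.       ] [[ 9.40365470e-01 -1.47298700e-01  3.06620084e-01  2.00167386e+02]
 [-3.39216865e-01 -4.73343334e-01  8.12944037e-01 -4.65640122e+02]
 [ 2.53909727e-02 -8.68475204e-01 -4.95081930e-01  5.02161014e+02]
 [ 0.00000000e+
[... 278 characters left out ...]
1  8.32917154e-02  3.88885072e+02]
 [-9.99634436e-01  2.57803758e-02 -8.14662178e-03  2.27977921e+02]
 [ 5.96817937e-03 -8.34760932e-02 -9.96491908e-01  1.02029649e+03]
 [ 0.00000000e+00  0.00000000e+00  0.00000000e+00  1.00000000e+00]]
wrist [[278.43176238   0.         259.10343419]
 [  0.         278.43176238 189.78664902]
 [  0.           0.           1.        ]] [-0.02112367  0.          0.          0.          0.        ] [[-1.88422227e-04 -9.46520600e-01 -3.22643330e-01  8.39561444e+01]
 [ 9.99999118e-01  2.45903237e-04 -1.30538741e-03 -8.71678091e-02]
 [ 1.31491511e-03 -3.22643291e-01  9.46519719e-01 -1.43245441e+02]
 [ 0.00000000e+00  0.00000000e+00  0.00000000e+00  1.00000000e+00]]
```

View pics/side0.png

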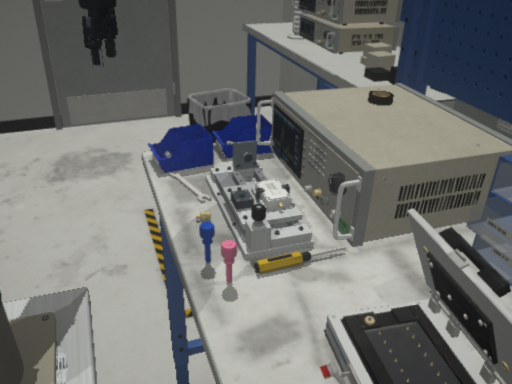

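View pics/top0.png

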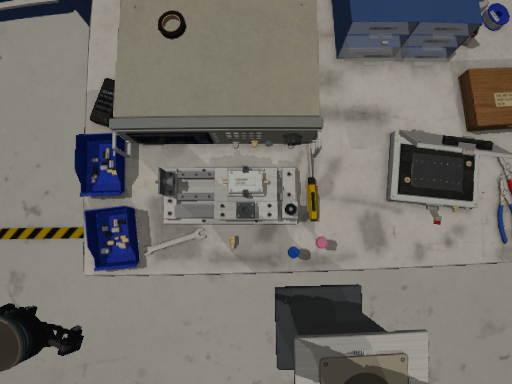

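View pics/wrist0.png

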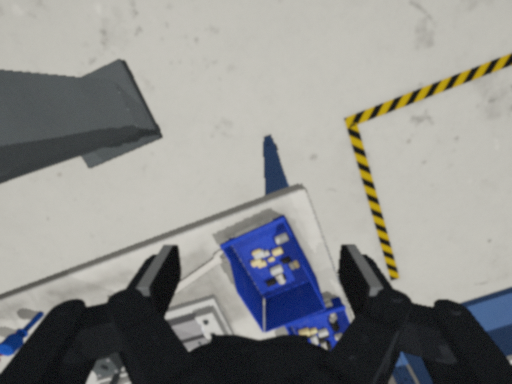

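The side view shows the black knob at (258,212), the bush block at about (243,198), a blue decoy at (207,232) and a pink one at (229,250). In the top view the knob is at (291,209) and the bush at about (246,210). The spanner is at (178,242), the adapter at (233,242) and the driver at (313,200). Next I'll measure.

```bash
cat >> h.py <<'E'
def px2w(d,u,v,z=None,T=None):
    T=d['T'] if T is None else T
    p=cv2.undistortPoints(np.array([[[u,v]]],float),d['mtx'],d['dist'])[0,0]
    if z is None: z=float(d['z_map'][int(round(v)),int(round(u))])
    return (T@np.array([p[0]*z,p[1]*z,z,1]))[:3]
def cloud(d,T=None):
    T=d['T'] if T is None else T
    H,W=d['z_map'].shape
    uu,vv=np.meshgrid(np.arange(W,dtype=float),np.arange(H,dtype=float))
    p=cv2.undistortPoints(np.stack([uu,vv],-1).reshape(-1,1,2),d['mtx'],d['dist']).reshape(H,W,2)
    z=d['z_map'][...,None]
    P=np.concatenate([p*z,z],-1)
    return P@T[:3,:3].T+T[:3,3]
E
python3 - <<'E'
from h import *
t=np.load('pics/top0.npz');s=np.load('pics/side0.npz')
cv2.imwrite('pics/topz.png',cv2.resize(t['img'][150:265,140:340],None,fx=4,fy=4,interpolation=cv2.INTER_CUBIC))
cv2.imwrite('pics/sidez.png',cv2.resize(s['img'][130:270,190:330],None,fx=4,fy=4,interpolation=cv2.INTER_CUBIC))
for d,u,v in((t,291,209),(t,246,210),(s,258,212),(s,243,198),(t,291,192),(t,170,215),(t,235,183)): print(u,v,px2w(d,u,v).round(1))
E
```

```text
291 209 [440.5 163.   87.4]
246 210 [444.2 259.7  26.5]
258 212 [436.8 153.   87.5]
243 198 [442.6 249.2  59.8]
291 192 [482.1 157.6  26.9]
170 215 [436.9 430.   32.8]
235 183 [501.5 281.1  62. ]
```

View pics/topz.png

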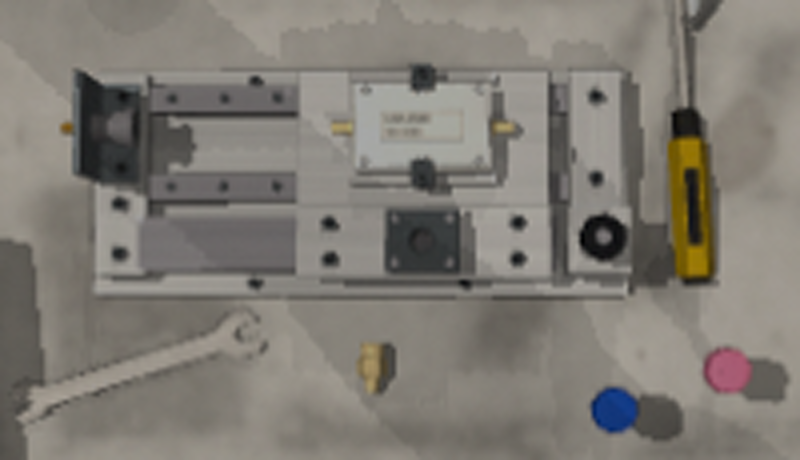

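View pics/sidez.png

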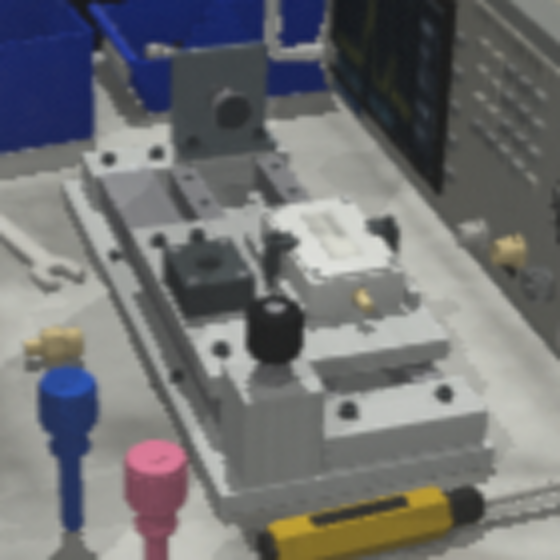

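The zooms confirm it: the knob top is at (258,206) in the side view and (290.8,209.2) in the top view. The bush mouth is at (245.5,209.8) in the top view. I'll compute the poses from depth.

```bash
cat >> h.py <<'E'
from scipy.spatial.transform import Rotation as R
def tooldelta(st,tgt,yaw):
    Rm=R.from_euler('xyz',st['tool_rot'])
    d=Rm.inv().apply(np.array(tgt)-st['eef_pos'])/10
    Rt=R.from_euler('xyz',[np.pi,0,yaw])
    return d,(Rm.inv()*Rt).as_rotvec()
E
python3 - <<'E'
from h import *
t=np.load('pics/top0.npz');s=np.load('pics/side0.npz')
for nm,d in(('top',t),('side',s)):
    C=cloud(d).reshape(-1,3)
    b=(abs(C[:,0]-440)<30)
    k=C[b&(abs(C[:,1]-160)<25)&(C[:,2]>82)&(C[:,2]<96)]
    print(nm,'knob',len(k),k.mean(0),k.min(0),k.max(0))
    m=C[b&(abs(C[:,1]-258)<40)&(C[:,2]>54)&(C[:,2]<64)]
    print('bush',len(m),m.mean(0),m.min(0),m.max(0))
# front edge of base from top at z=12 ; topz corners
def plane(d,u,v,z):
    a=px2w(d,u,v,100);o=d['T'][:3,3];return o+(a-o)*(z-o[2])/(a[2]-o[2])
f=lambda x,y:(140+(x-1.5)/4,150+(y-1.5)/4)
for p,z in(((95,293),12),((628,297),12),((603,237),91),((423,240),60),((628,70),57),((568,70),57)):print(p,plane(t,*f(*p),z).round(1))
g=lambda x,y:(190+(x-1.5)/4,130+(y-1.5)/4)
for p,z in(((273,307),91),((210,262),60)):print('side',p,plane(s,*g(*p),z).round(1))
st=read_state();print(tooldelta(st,[435,210,190],np.pi))
E
```

```text
top knob 105 [440.55325126 164.47466897  89.48310421] [429.72575425 152.1969257   84.41182235] [451.22770606 175.86768589  94.70964273]
bush 282 [443.63536991 260.82343855  58.69593162] [426.75970539 240.88622107  54.26340497] [460.42875228 280.71845887  63.58455721]
side knob 142 [439.54987219 159.81807905  88.60607138] [428.59663829 151.39186961  82.0984654 ] [452.01048247 175.21396081  92.4358105 ]
bush 255 [442.23966372 257.12870717  59.00381374] [425.67091863 236.5363456   54.11547327] [460.78521502 281.97596324  62.02511996]
(95, 293) [420.3 449.8  12. ]
(628, 297) [410.5 146.   12. ]
(603, 237) [440.6 164.6  91. ]
(423, 240) [443.2 259.9  60. ]
(628, 70) [533.7 145.6  57. ]
(568, 70) [534.5 178.5  57. ]
side (273, 307) [440.7 164.7  91. ]
side (210, 262) [444.3 259.5  60. ]
(array([-32.65188083, -29.34890059,   4.10411708]), array([-1.43350275e-03, -2.56201422e-04, -3.78833447e-01]))
```

Call:
carry_out(
  series=[
    [[-2.9,-2.6,0,0,0,0,5],[-5.8,-5.2,0,0,0,0,5],[-8.7,-7.8,0,0,0,0,5],[-11.6,-10.4,0,0,0,0,5],[-14.5,-13,0,0,0,0,5]],
  ],
)

```text
clock: 0.57
eef_pos: [327.4, 427.7, 231.1]
tool_rot: [-3.141, 0.0, 2.763]
force: [0.9, -0.2, -0.3]
width: 50.4
```

Call:
carry_out(
  series=[
    [[-2.9,-2.6,0.4,0,0,0,5],[-5.8,-5.2,0.8,0,0,0,5],[-8.7,-7.8,1.2,0,0,0,5],[-11.6,-10.4,1.6,0,0,0,5],[-14.5,-13,2,0,0,0,5]],
  ],
)

```text
clock: 0.98
eef_pos: [414.0, 253.3, 211.2]
tool_rot: [3.142, 0.0, 2.763]
force: [0.4, 0.2, 1.2]
width: 49.9
```

Call:
carry_out(
  series=[
    [[-1.2,-1.1,0.4,0,0,-0.07,5],[-2.4,-2.2,0.8,0,0,-0.14,5],[-3.6,-3.3,1.2,0,0,-0.21,5],[-3.6,-3.3,1.6,0,0,-0.28,5],[-3.6,-3.3,2,0,0,-0.347,5]],
  ],
)

```text
clock: 1.4
eef_pos: [435.4, 209.7, 191.0]
tool_rot: [-3.141, -0.0, 3.11]
force: [-0.8, -0.2, 0.1]
width: 49.7
```

```bash
python3 - <<'E'
from h import *
st=read_state();print(st['clock'],st['eef_pos'],st['tool_rot'],st['qpos'],st['width'])
d=save('wrist','w1')
st=read_state();print(st['eef_pos'],st['tool_rot'],st['qpos'],st['force'])
d=save('wrist','w2')
np.savez('pics/st2.npz',p=st['eef_pos'],r=st['tool_rot'])
E
```

```text
1.4 [435.39037765 209.70302318 191.01085396] [-3.14107630e+00 -8.29344416e-05  3.11034981e+00] [-0.47305587  0.4514483  -0.04777291  2.01464081  0.03391611  0.67657195
  0.99704827] 49.723343707281394
[434.67795461 210.12752261 190.37822011] [-3.14083092e+00 -1.37500853e-03  3.11422273e+00] [-0.47313535  0.45242204 -0.04930229  2.01532219  0.03433327  0.67618508
  0.99912599] [ 0.06183057  1.58319992 -0.77482657]
```

View pics/w2.png

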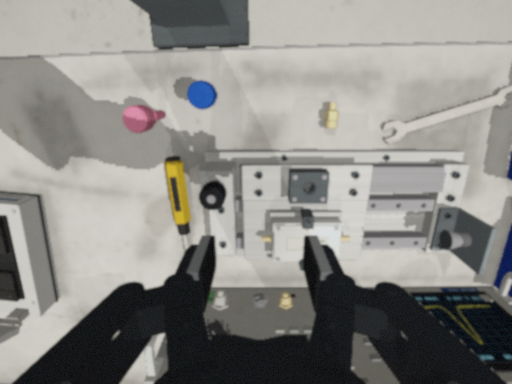

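The wrist view shows the knob at (212,194) and the bush mouth at about (308,188), with the driver to the left of the slide. I'll localize both in this view.

```bash
python3 - <<'E'
from h import *
d=np.load('pics/w2.npz');s=np.load('pics/st2.npz')
T=np.eye(4);T[:3,:3]=R.from_euler('xyz',s['r']).as_matrix();T[:3,3]=s['p']
T=T@d['T_tool_cam'];np.save('pics/T2.npy',T)
C=cloud(d,T).reshape(-1,3)
b=(abs(C[:,0]-440)<30)
k=C[b&(abs(C[:,1]-160)<25)&(C[:,2]>84)&(C[:,2]<98)]
print('knob',len(k),k.mean(0),np.median(k,0),k.min(0),k.max(0))
m=C[b&(abs(C[:,1]-258)<40)&(C[:,2]>55)&(C[:,2]<64)]
print('bush',len(m),m.mean(0),np.median(m,0),m.min(0),m.max(0))
cv2.imwrite('pics/w2z.png',cv2.resize(d['img'][140:260,180:350],None,fx=4.5,fy=4.5,interpolation=cv2.INTER_CUBIC))
E
```

```text
knob 541 [438.88456822 165.87085876  90.75658097] [438.730427   165.92011408  91.20736426] [428.04412877 153.20646947  84.19853545] [451.74451422 177.67429608  93.71806862]
bush 1221 [441.94655435 261.28418236  60.14789699] [441.74830561 261.54802826  60.32471157] [425.06860777 240.95186484  55.15806988] [460.56912314 282.09102706  62.59546884]
```

View pics/w2z.png

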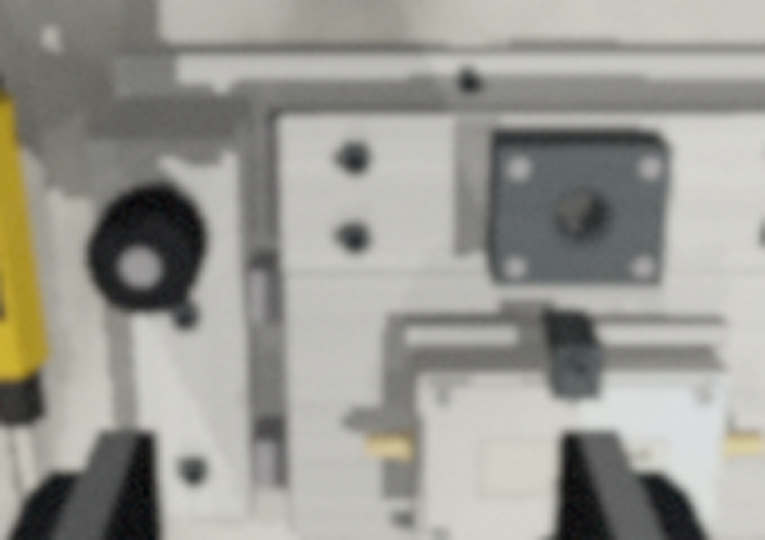

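```bash
python3 - <<'E'
from h import *
d=np.load('pics/w2.npz');T=np.load('pics/T2.npy')
def plane(u,v,z):
    a=px2w(d,u,v,100,T);o=T[:3,3];return o+(a-o)*(z-o[2])/(a[2]-o[2])
f=lambda x,y:(180+(x-1.75)/4.5,140+(y-1.75)/4.5)
for p,z in(((582,213),60),((580.5,217),60),((139,267),91)):print(p,plane(*f(*p),z).round(1))
for p in((519,168),(650,168),(515,267),(643,267)):print(p,plane(*f(*p),60).round(1))
st=read_state();print(tooldelta(st,[439.5,165.2,130],np.pi-.032),tooldelta(st,[439.5,165.2,62],np.pi-.032))
E
```

```text
(582, 213) [442.  261.3  60. ]
(580.5, 217) [442.9 261.   60. ]
(139, 267) [441.  164.4  91. ]
(519, 168) [430.8 246.6  60. ]
(650, 168) [431.6 276.4  60. ]
(515, 267) [454.8 246.   60. ]
(643, 267) [455.6 275.9  60. ]
(array([-0.65324317, -4.51200472,  6.07160665]), array([-0.00054889, -0.0015175 , -0.00039319])) (array([-0.66356143, -4.50827023, 12.8715978 ]), array([-0.00054889, -0.0015175 , -0.00039319]))
```

Call:
carry_out(
  series=[
    [[-0.3,-2.2,2,0,0,0,5],[-0.67,-4.5,5,0,0,0,5],[-0.67,-4.5,8,0,0,0,5],[-0.67,-4.5,9,0,0,0,5],[-0.67,-4.5,9,0,0,0,5]],
  ],
)

```text
clock: 1.92
eef_pos: [438.5, 165.0, 99.2]
tool_rot: [-3.139, -0.005, 3.108]
force: [-0.5, -0.6, 1.2]
width: 49.9
```

```bash
python3 - <<'E'
from h import *
st=read_state();print(st['clock'],st['eef_pos'],st['tool_rot'],st['width'])
np.savez('pics/st3.npz',p=st['eef_pos'],r=st['tool_rot'])
d=save('wrist','w3');save('side','s3')
E
```

```text
1.9167 [438.50094523 165.03985049  99.17046243] [-3.13923287 -0.00455074  3.10761526] 49.92420950958371
```

View pics/w3.png

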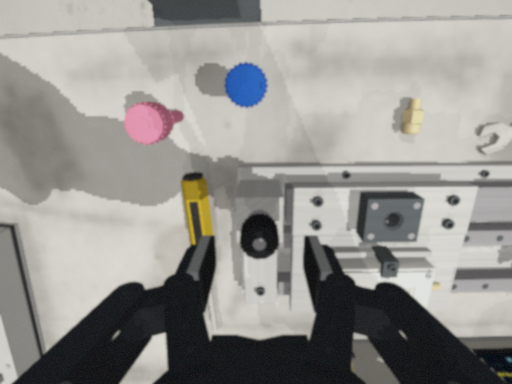

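View pics/s3.png

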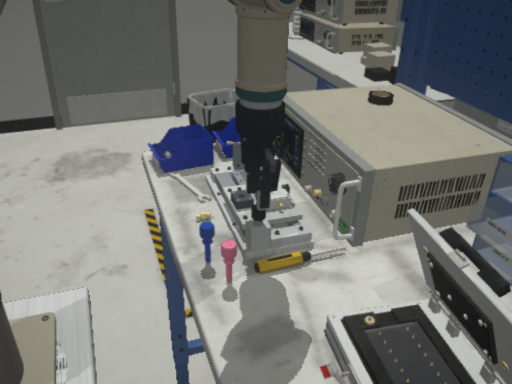

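The knob cap is at about (262,243) between the fingers, the bush mouth at (394,220), and nothing is touching. I'll use this second wrist position to triangulate.

```bash
python3 - <<'E'
from h import *
d=np.load('pics/w3.npz');s=np.load('pics/st3.npz')
T=np.eye(4);T[:3,:3]=R.from_euler('xyz',s['r']).as_matrix();T[:3,3]=s['p']
T=T@d['T_tool_cam'];np.save('pics/T3.npy',T)
T2=np.load('pics/T2.npy')
def plane(T,u,v,z):
    a=px2w(d,u,v,100,T);o=T[:3,3];return o+(a-o)*(z-o[2])/(a[2]-o[2])
for p in((262,243),):print(plane(T,*p,91))
for p in((394,220),):print(plane(T,*p,60))
def tri(pts):
    P=[];q=[]
    A=[];b=[]
    for T,u,v in pts:
        o=T[:3,3];r=px2w(d,u,v,100,T)-o;r/=np.linalg.norm(r);M=np.eye(3)-np.outer(r,r);A.append(M);b.append(M@o)
    return np.linalg.lstsq(np.vstack(A),np.hstack(b),rcond=None)[0]
print('tri knob',tri([(T,262,243),(T2,210.5,198.9)]),'bush',tri([(T,394,220),(T2,308.8,187.2)]))
cv2.imwrite('pics/w3z.png',cv2.resize(d['img'][180:300,230:430],None,fx=4,fy=4,interpolation=cv2.INTER_CUBIC))
C=cloud(d,T).reshape(-1,3)
m=C[(abs(C[:,0]-440)<30)&(abs(C[:,1]-258)<40)&(C[:,2]>56)&(C[:,2]<64)]
print('bush',m.mean(0),m.min(0),m.max(0))
E
```

```text
[440.67098672 166.67118651  91.        ]
[442.69928359 262.08092294  60.        ]
tri knob [438.16003523 166.18568686  96.71093829] bush [441.31017121 260.6171915   62.86303488]
bush [441.75408882 260.11031882  60.13887059] [425.26269467 240.08068789  56.04454564] [460.67391004 281.43674407  62.34705414]
```

View pics/w3z.png

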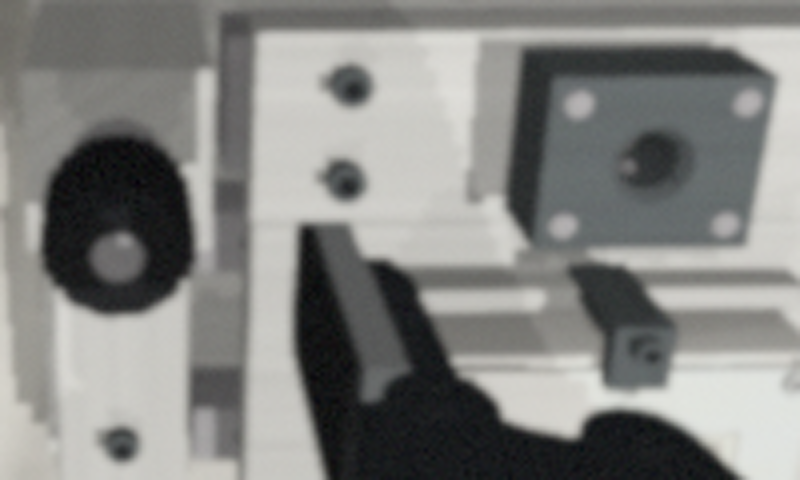

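Call:
carry_out(
  series=[
    [[-0.2,0,1,0,0,0,5],[-0.2,0,2.5,0,0,0,5],[-0.2,0,3.5,0,0,0,5],[-0.2,0,3.8,0,0,0,5],[-0.2,0,3.8,0,0,0,5]],
  ],
)

```text
clock: 2.43
eef_pos: [441.8, 166.0, 62.8]
tool_rot: [-3.141, -0.001, 3.11]
force: [-0.4, -0.1, 0.6]
width: 50.1
```

Call:
carry_out(
  series=[
    [[0,0,0,0,0,0,1.5],[0,0,0,0,0,0,1.5],[0,0,0,0,0,0,1.5],[0,0,0,0,0,0,1.5],[0,0,0,0,0,0,1.5]],
  ],
)

```text
clock: 2.85
eef_pos: [442.5, 165.9, 64.0]
tool_rot: [3.141, 0.001, 3.11]
force: [-0.8, -1.5, 6.0]
width: 22.3
```

```bash
python3 - <<'E'
from h import *
st=read_state();print(st)
d=save('wrist','w4')
E
```

```text
{'clock': 2.85, 'qpos': array([-0.39704244,  0.6680616 , -0.03096928,  2.13960206,  0.05900385,
        0.33357759,  1.06170793]), 'qd': array([-0.00226303,  0.00011196,  0.00097644, -0.00123806,  0.00155431,
        0.0011194 ,  0.00132233]), 'tau': array([-2.41102930e-01, -4.38785791e+01,  9.27721756e-02, -7.40354508e+00,
       -4.07864212e-02, -3.10590584e-01, -4.10022927e-03]), 'eef_pos': array([442.54705573, 165.93118556,  63.96940733]), 'tool_rot': array([3.14121489e+00, 1.06503263e-03, 3.10959780e+00]), 'force': array([-0.79571158, -1.52484928,  6.01845549]), 'torque': array([-0.15264278,  0.12638465, -0.02624512]), 'width': 22.341319085893144}
```

View pics/w4.png

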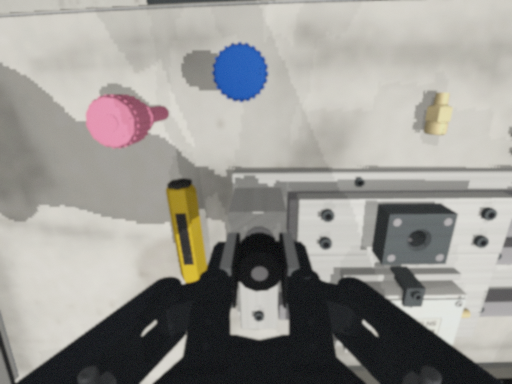

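Gripped, width 22.3 mm. The knob sits centred between the pads at (260,268). Next I lift straight up and watch the force.

Call:
carry_out(
  series=[
    [[0,0,-0.3,0,0,0,1],[0,0,-0.8,0,0,0,1],[0,0,-1.5,0,0,0,1],[0,0,-2.2,0,0,0,1],[0,0,-2.8,0,0,0,1]],
  ],
)

```text
clock: 3.32
eef_pos: [442.3, 166.0, 92.2]
tool_rot: [3.141, 0.0, 3.11]
force: [-0.1, -0.3, 1.1]
width: 22.1
```

Call:
carry_out(
  series=[
    [[0,0,-0.8,0,0,0,1],[0,0,-1.6,0,0,0,1],[0,0,-2.4,0,0,0,1],[0,0,-2.7,0,0,0,1],[0,0,-2.7,0,0,0,1]],
  ],
)

```text
clock: 3.73
eef_pos: [442.7, 166.2, 119.3]
tool_rot: [3.141, 0.002, 3.11]
force: [-0.5, -0.2, -1.9]
width: 22.3
```

```bash
python3 - <<'E'
from h import *
st=read_state();print(st['eef_pos'],st['tool_rot'],st['force'],st['torque'],st['width'])
np.savez('pics/st5.npz',p=st['eef_pos'],r=st['tool_rot'])
d=save('wrist','w5');s=save('side','s5')
cv2.imwrite('pics/s5z.png',cv2.resize(s['img'][130:270,190:330],None,fx=4,fy=4,interpolation=cv2.INTER_CUBIC))
E
```

```text
[442.73348348 166.1886987  119.32413558] [3.14069877e+00 1.74674632e-03 3.10981025e+00] [-0.45361011 -0.17544    -1.87576675] [-0.01426882  0.05263039 -0.00796369] 22.347925376805616
```

View pics/w5.png

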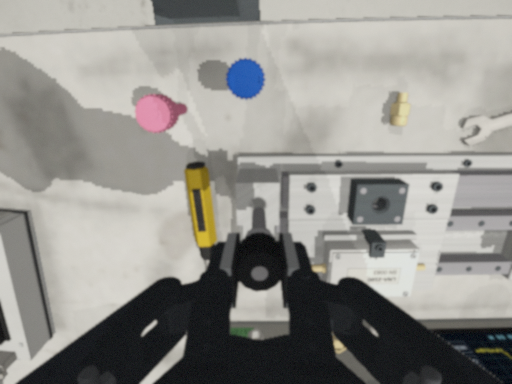

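View pics/s5z.png

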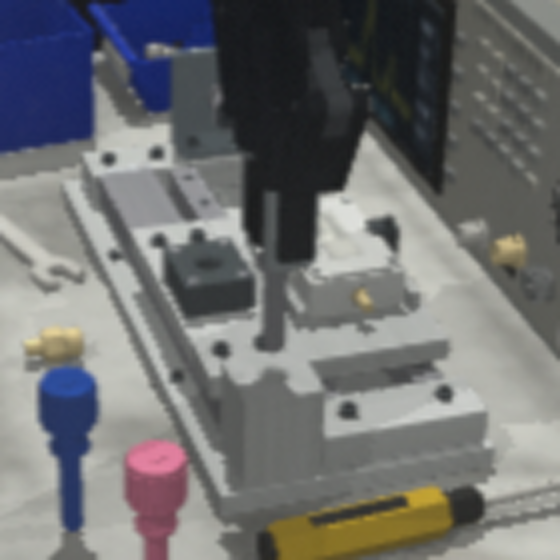

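The pin is held upright and is out of the parking hole. In the side zoom the shank hangs at (270,250–345). In the wrist view the shank shows above the knob at (259,215). Next I move above the bush.

Call:
carry_out(
  series=[
    [[0,1.5,-0.3,0,0,0,1],[0,4,-0.3,0,0,0,1],[0,6.5,-0.3,0,0,0,1],[0,8.8,-0.3,0,0,0,1],[0,9.6,-0.3,0,0,0,1]],
  ],
)

```text
clock: 4.25
eef_pos: [444.8, 266.1, 120.9]
tool_rot: [3.139, 0.0, 3.114]
force: [0.3, 1.0, -1.3]
width: 22.1
```

Call:
carry_out(
  series=[
    [[0,0,0,0,0,0,1],[0,0,0,0,0,0,1]],
  ],
)

```text
clock: 4.42
eef_pos: [444.6, 260.8, 120.7]
tool_rot: [-3.14, -0.001, 3.11]
force: [-0.8, -1.3, 0.2]
width: 22.4
```

```bash
python3 - <<'E'
from h import *
st=read_state();print(st['eef_pos'],st['tool_rot'],st['force'],st['torque'],st['width'])
np.savez('pics/st6.npz',p=st['eef_pos'],r=st['tool_rot'])
d=save('wrist','w6');s=save('side','s6');save('top','t6')
cv2.imwrite('pics/s6z.png',cv2.resize(s['img'][150:230,200:300],None,fx=7,fy=7,interpolation=cv2.INTER_CUBIC))
cv2.imwrite('pics/w6z.png',cv2.resize(d['img'][150:290,200:330],None,fx=4,fy=4,interpolation=cv2.INTER_CUBIC))
E
```

```text
[444.64447104 260.83645031 120.74127274] [-3.13986256e+00 -1.28980255e-03  3.11018528e+00] [-0.7589468  -1.27038763  0.18987986] [-0.00798948 -0.03022661 -0.05580124] 22.38616459359951
```

View pics/w6z.png

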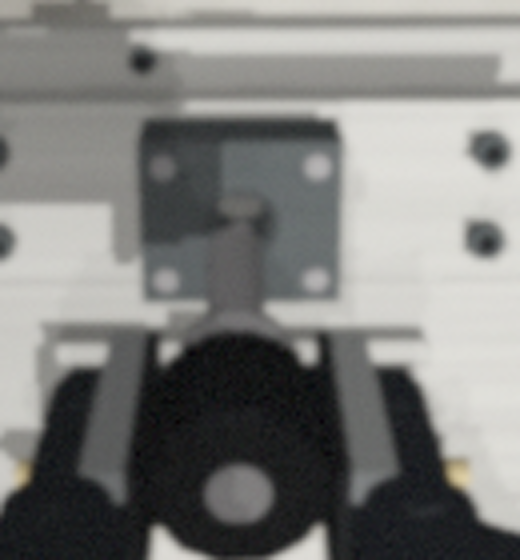

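View pics/s6z.png

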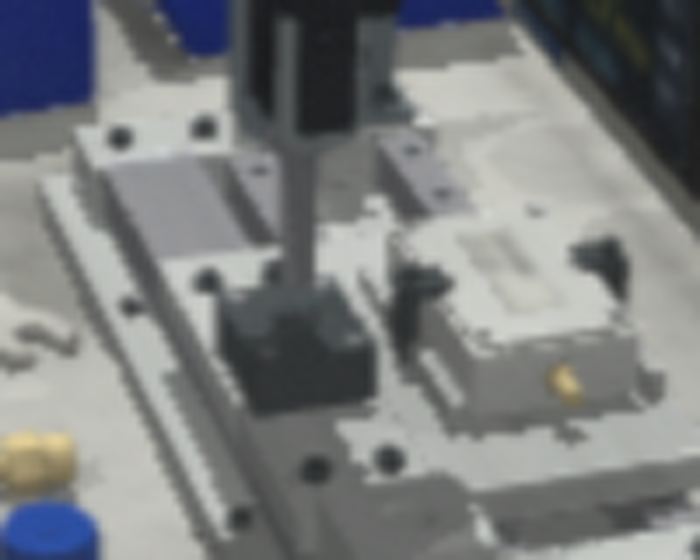

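```bash
python3 - <<'E'
from h import *
d=np.load('pics/w6.npz');s=np.load('pics/st6.npz')
T=np.eye(4);T[:3,:3]=R.from_euler('xyz',s['r']).as_matrix();T[:3,3]=s['p']
T=T@d['T_tool_cam']
def plane(T,u,v,z):
    a=px2w(d,u,v,100,T);o=T[:3,3];return o+(a-o)*(z-o[2])/(a[2]-o[2])
f=lambda x,y:(200+(x-1.5)/4,150+(y-1.5)/4)
print('cap',plane(T,*f(238,493),149)); print('tip front/back chamf',plane(T,*f(239,197),72.7),plane(T,*f(239,215),72.7))
for p in((162,167),(318,167),(166,280),(316,280),(240.5,224.6)):print(plane(T,*f(*p),60))
# project candidate model: mouth & tip circle
Ti=np.linalg.inv(T)
im=cv2.resize(d['img'][150:290,200:330],None,fx=4,fy=4,interpolation=cv2.INTER_CUBIC)
def proj(P):
    q=np.c_[P,np.ones(len(P))]@Ti.T
    u,_=cv2.projectPoints(q[:,:3],np.zeros(3),np.zeros(3),d['mtx'],d['dist']);u=u[:,0]
    return (np.c_[(u[:,0]-200)*4+1.5,(u[:,1]-150)*4+1.5])
a=np.linspace(0,2*np.pi,60)
c=np.c_[np.cos(a),np.sin(a),0*a]
cap=plane(T,*f(238,493),149)
for z,r,col in((72.7,3.2,(0,255,0)),(75.2,5,(0,255,255)),(115,9,(255,0,255)),(149,12,(255,255,0))):
    P=c*r+[cap[0],cap[1],z]; cv2.polylines(im,[proj(P).astype(int)],True,col,1)
m=plane(T,*f(240.5,224.6),60)
for r in(5.6,7.6):cv2.polylines(im,[proj(c*r+m).astype(int)],True,(0,0,255),1)
cv2.imwrite('pics/w6o.png',im)
E
```

```text
cap [442.58670354 260.93675682 149.        ]
tip front/back chamf [432.80836787 261.23818063  72.7       ] [436.35308477 261.12727177  72.7       ]
[430.91275779 246.33675335  60.        ]
[431.84133003 276.56963628  60.        ]
[454.92654597 245.85242062  60.        ]
[455.84277533 275.96766342  60.        ]
[443.40055452 261.18196004  60.        ]Traceback (most recent call last):
  File "<stdin>", line 21, in <module>
  File "<stdin>", line 15, in proj
cv2.error: OpenCV(4.12.0) /io/opencv/modules/calib3d/src/calibration_base.cpp:1490: error: (-215:Assertion failed) npoints >= 0 && (depth == CV_32F || depth == CV_64F) in function 'projectPoints'
```

```bash
cat > ov.py <<'E'
from h import *
def plane(d,T,u,v,z):
    a=px2w(d,u,v,100,T);o=T[:3,3];return o+(a-o)*(z-o[2])/(a[2]-o[2])
def wT(d,s):
    T=np.eye(4);T[:3,:3]=R.from_euler('xyz',s['r']).as_matrix();T[:3,3]=s['p'];return T@d['T_tool_cam']
def proj(d,T,P,x0,y0,k):
    q=np.c_[P,np.ones(len(P))]@np.linalg.inv(T).T
    u,_=cv2.projectPoints(np.ascontiguousarray(q[:,:3]),np.zeros(3),np.zeros(3),d['mtx'],d['dist']);u=u[:,0]
    return np.c_[(u[:,0]-x0)*k+(k-1)/2,(u[:,1]-y0)*k+(k-1)/2].round().astype(np.int32)
a=np.linspace(0,2*np.pi,60);c=np.c_[np.cos(a),np.sin(a),0*a]
def overlay(d,T,box,k,out,knob,axis,mouth,zflag=True):
    # knob: origin of pin, axis: up unit vector
    x0,x1,y0,y1=box
    im=cv2.resize(d['img'][y0:y1,x0:x1],None,fx=k,fy=k,interpolation=cv2.INTER_CUBIC)
    ax=np.array(axis,float);ax/=np.linalg.norm(ax)
    for h,r,col in((-65,3.2,(0,255,0)),(-62.5,5,(0,255,255)),(-23,9,(255,0,255)),(11,12,(255,255,0))):
        cv2.polylines(im,[proj(d,T,c*r+knob+ax*h,x0,y0,k)],True,col,1)
    for r in(5.6,7.6):cv2.polylines(im,[proj(d,T,c*r+mouth,x0,y0,k)],True,(0,0,255),1)
    cv2.imwrite(out,im)
E
python3 - <<'E'
from ov import *
d=np.load('pics/w6.npz');T=wT(d,np.load('pics/st6.npz'));s=np.load('pics/s6.npz')
k=[442.6,260.9,138];m=[443.4,261.2,60]
overlay(d,T,(200,330,150,290),4,'pics/w6o.png',k,[0,0,1],m)
overlay(s,s['T'],(200,300,120,220),6,'pics/s6o.png',k,[0,0,1],m)
E
```

```text
(no output)
```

View pics/w6o.png

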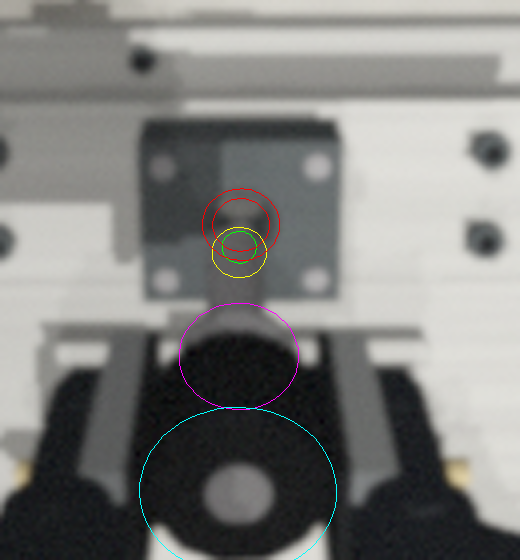

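View pics/s6o.png

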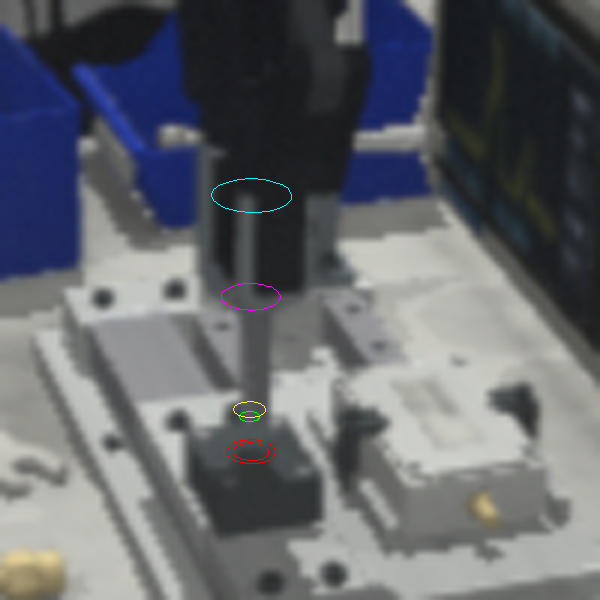

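```bash
python3 - <<'E'
from ov import *
d=np.load('pics/w6.npz');T=wT(d,np.load('pics/st6.npz'));s=np.load('pics/s6.npz')
C=cloud(d,T);S=cloud(s)
f=lambda x,y:(round(200+(x-1.5)/4),round(150+(y-1.5)/4))
print('wrist')
for p in((238,493),(210,493),(268,493),(238,460),(238,420),(238,380),(238,350),(238,320),(238,310),(238,290),(238,270),(238,250),(238,235),(238,220),(238,212),(238,205),(238,200),(238,195),(238,185)):
    u,v=f(*p);print(p,C[v,u].round(1))
print('side')
g=lambda x,y:(round(200+(x-2.5)/6),round(120+(y-2.5)/6))
for y in range(280,440,10):
    u,v=g(256,y);print(y,S[v,u].round(1),S[v,u+1].round(1))
E
```

```text
wrist
(238, 493) [443.4 260.8 148. ]
(210, 493) [442.7 257.5 148.9]
(268, 493) [443.1 264.8 148.6]
(238, 460) [439.5 261.  146.9]
(238, 420) [432.9 261.2 148.5]
(238, 380) [430.8 261.2 142.8]
(238, 350) [431.7 261.2 132.8]
(238, 320) [435.7 261.  116.8]
(238, 310) [434.3 261.  115.9]
(238, 290) [438.5 260.9 100.1]
(238, 270) [438.3 260.8  92.7]
(238, 250) [437.9 260.8  85.1]
(238, 235) [437.3 260.8  79.3]
(238, 220) [446.9 260.4  49.6]
(238, 212) [447.7 260.4  42.9]
(238, 205) [448.6 260.4  35.9]
(238, 200) [448.6 260.3  33.5]
(238, 195) [447.9 260.4  30.2]
(238, 185) [435.  260.9  60.5]
side
280 [437.1 240.7 131.4] [436.9 234.6 134.4]
290 [435.6 236.  130. ] [438.2 238.2 128.5]
300 [437.8 242.4 122.6] [438.7 239.5 123.8]
310 [438.4 244.1 119.6] [442.2 249.8 116.3]
320 [441.  251.9 111.3] [444.  255.1 109.3]
330 [442.7 256.6 104.6] [444.  255.  105.2]
340 [441.7 253.8 104.1] [444.1 255.  103.1]
350 [442.2 254.9  99.3] [443.7 253.9  99.6]
360 [441.7 253.3  96. ] [444.3 255.5  94.5]
370 [442.5 255.9  92.5] [443.5 252.8  93.9]
380 [442.  254.3  89.2] [443.6 253.2  89.5]
390 [442.1 254.3  84.9] [444.1 254.5  84.5]
400 [442.1 254.1  82.9] [443.8 253.4  83.1]
410 [442.8 256.2  77.5] [444.9 256.7  76.8]
420 [441.8 253.2  75. ] [444.5 255.2  73.4]
430 [449.4 275.5  59.5] [451.3 275.4  59.2]
```

By depth the pin is upright: its axis is at (443,261) and the tip at z≈73. The mouth is at (443.4,261.2), so I'll trim by 0.5 mm and go down in small steps.

Call:
carry_out(
  series=[
    [[-0.05,0.03,0.3,0,0,0,1],[-0.05,0.03,0.7,0,0,0,1],[-0.05,0.03,1.0,0,0,0,1],[-0.05,0.03,1.2,0,0,0,1],[-0.05,0.03,1.3,0,0,0,1]],
  ],
)

```text
clock: 4.98
eef_pos: [445.5, 261.8, 107.8]
tool_rot: [-3.141, -0.001, 3.11]
force: [-0.3, 0.2, -1.1]
width: 22.4
```

Call:
carry_out(
  series=[
    [[0,0,0.1,0,0,0,1],[0,0,0.2,0,0,0,1],[0,0,0.3,0,0,0,1]],
  ],
)

```text
clock: 5.23
eef_pos: [445.6, 262.1, 105.2]
tool_rot: [-3.142, -0.0, 3.11]
force: [0.5, 0.4, -1.1]
width: 22.5
```

Call:
carry_out(
  series=[
    [[0,0,0.1,0,0,0,1],[0,0,0.2,0,0,0,1],[0,0,0.3,0,0,0,1],[0,0,0.3,0,0,0,1]],
  ],
)

```text
clock: 5.57
eef_pos: [445.6, 262.1, 102.1]
tool_rot: [-3.141, -0.0, 3.11]
force: [-0.2, -0.5, -0.3]
width: 21.9
```

Call:
carry_out(
  series=[
    [[0,0,0.15,0,0,0,1],[0,0,0.3,0,0,0,1],[0,0,0.45,0,0,0,1],[0,0,0.6,0,0,0,1],[0,0,0.6,0,0,0,1]],
  ],
)

```text
clock: 5.98
eef_pos: [445.1, 262.2, 95.9]
tool_rot: [-3.141, -0.001, 3.11]
force: [-2.1, -0.5, -0.7]
width: 22.5
```

```bash
python3 - <<'E'
from ov import *
st=read_state();print(st['eef_pos'],st['tool_rot'],st['force'],st['torque'],st['width'])
np.savez('pics/st7.npz',p=st['eef_pos'],r=st['tool_rot'])
d=save('wrist','w7');s=save('side','s7')
cv2.imwrite('pics/s7z.png',cv2.resize(s['img'][120:220,200:300],None,fx=6,fy=6,interpolation=cv2.INTER_CUBIC))
cv2.imwrite('pics/w7z.png',cv2.resize(d['img'][150:290,190:330],None,fx=4,fy=4,interpolation=cv2.INTER_CUBIC))
E
```

```text
[445.13479179 262.16002832  95.91859087] [-3.14128435e+00 -1.11915984e-03  3.10999959e+00] [-2.10841837 -0.50331327 -0.69230789] [0.01742541 0.36027972 0.03111617] 22.523703297337807
```

View pics/w7z.png

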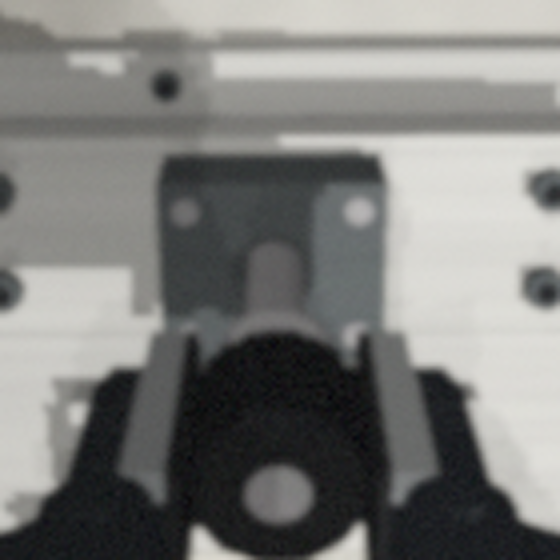

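View pics/s7z.png

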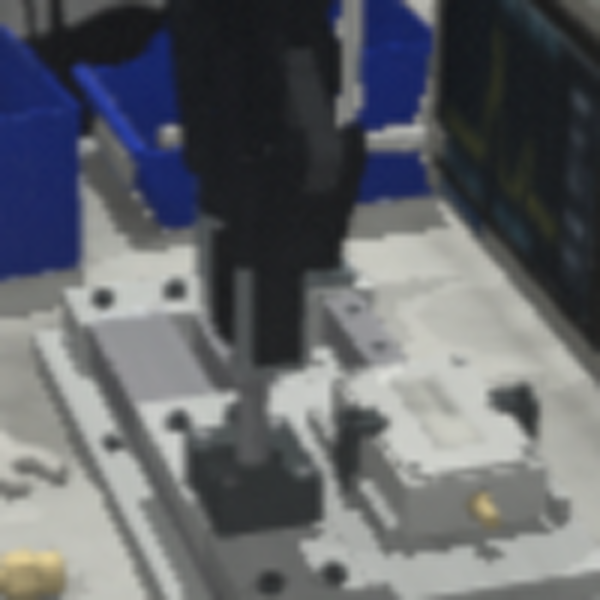

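The pin is in the bush, with the shank entering the mouth at (275,245) in the wrist zoom, and forces are small. I continue down towards the strip.

Call:
carry_out(
  series=[
    [[0.02,0,0.15,0,0,0,1],[0.02,0,0.3,0,0,0,1],[0.02,0,0.45,0,0,0,1],[0.02,0,0.6,0,0,0,1],[0.02,0,0.7,0,0,0,1]],
  ],
)

```text
clock: 6.5
eef_pos: [445.3, 262.2, 89.1]
tool_rot: [-3.142, -0.0, 3.11]
force: [-3.0, 0.2, -0.0]
width: 22.5
```

Call:
carry_out(
  series=[
    [[0,0,0.15,0,0,0,1],[0,0,0.3,0,0,0,1],[0,0,0.45,0,0,0,1],[0,0,0.6,0,0,0,1],[0,0,0.7,0,0,0,1]],
  ],
)

```text
clock: 6.92
eef_pos: [445.4, 262.1, 82.1]
tool_rot: [-3.141, -0.0, 3.11]
force: [-2.7, -0.9, 0.5]
width: 22.2
```

Call:
carry_out(
  series=[
    [[0,0,0.05,0,0,0,1],[0,0,0.1,0,0,0,1],[0,0,0.15,0,0,0,1],[0,0,0.2,0,0,0,1]],
  ],
)

```text
clock: 7.25
eef_pos: [445.5, 262.1, 80.3]
tool_rot: [-3.142, -0.0, 3.11]
force: [-1.4, 0.9, -0.1]
width: 22.4
```

Call:
carry_out(
  series=[
    [[0,0,0.05,0,0,0,1],[0,0,0.1,0,0,0,1],[0,0,0.15,0,0,0,1]],
  ],
)

```text
clock: 7.5
eef_pos: [445.6, 262.1, 78.9]
tool_rot: [3.142, 0.0, 3.11]
force: [-3.2, -0.5, 6.2]
width: 22.3
```

Call:
carry_out(
  series=[
    [[0,0,0.03,0,0,0,1],[0,0,0.06,0,0,0,1],[0,0,0.06,0,0,0,1]],
  ],
)

```text
clock: 7.75
eef_pos: [445.8, 262.1, 78.8]
tool_rot: [3.141, 0.001, 3.11]
force: [-3.3, 0.1, 6.3]
width: 22.2
```

Call:
carry_out(
  series=[
    [[0,0,0.03,0,0,0,1],[0,0,0.06,0,0,0,1],[0,0,0.06,0,0,0,1]],
  ],
)

```text
clock: 8.0
eef_pos: [445.9, 262.1, 78.7]
tool_rot: [3.141, 0.001, 3.11]
force: [-3.8, -1.6, 10.6]
width: 22.3
```

Contact at about 10 N with the tip on the strip (TCP z 78.7). I'll ease off slightly in press and in x, then slide left.

Call:
carry_out(
  series=[
    [[0.04,0,-0.03,0,0,0,1],[0.04,0.08,-0.03,0,0,0,1],[0.04,0.16,-0.03,0,0,0,1],[0.04,0.24,-0.03,0,0,0,1],[0.04,0.32,-0.03,0,0,0,1]],
  ],
)

```text
clock: 8.42
eef_pos: [445.6, 262.9, 78.7]
tool_rot: [-3.138, -0.0, 3.108]
force: [-2.6, -7.4, 12.4]
width: 22.1
```

Call:
carry_out(
  series=[
    [[0,0.08,0,0,0,0,1],[0,0.16,0,0,0,0,1],[0,0.24,0,0,0,0,1],[0,0.32,0,0,0,0,1]],
  ],
)

```text
clock: 8.75
eef_pos: [445.5, 263.6, 78.7]
tool_rot: [-3.135, -0.001, 3.107]
force: [-1.8, -10.2, 13.6]
width: 22.5
```

The vertical load is too high while pushing, so I'll lighten it.

Call:
carry_out(
  series=[
    [[0,0,-0.04,0,0,0,1],[0,0,-0.07,0,0,0,1],[0,0,-0.07,0,0,0,1]],
  ],
)

```text
clock: 9.0
eef_pos: [445.4, 264.6, 78.8]
tool_rot: [-3.136, -0.001, 3.107]
force: [-2.2, -6.7, 7.6]
width: 22.4
```

```bash
python3 - <<'E'
from ov import *
st=read_state();print(st['eef_pos'],st['tool_rot'],st['force'],st['torque'],st['width'])
d=save('wrist','w8')
cv2.imwrite('pics/w8z.png',cv2.resize(d['img'][150:290,190:330],None,fx=4,fy=4,interpolation=cv2.INTER_CUBIC))
E
```

```text
[445.36665608 264.59326351  78.81043101] [-3.13640798e+00 -1.13060438e-03  3.10734303e+00] [-2.15002766 -6.70079124  7.61463138] [-1.89849397  0.43171568  0.01399919] 22.38571255446965
```

View pics/w8z.png

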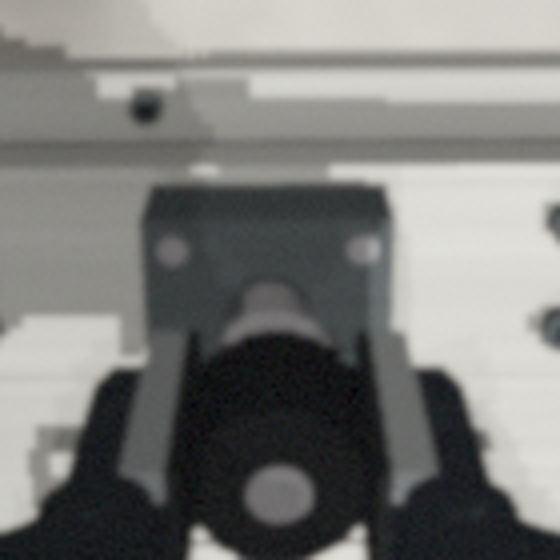

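The sled started to move when the load was reduced: the pin stands in the bush and the block has shifted relative to the base screw at (145,105). I continue sliding.

Call:
carry_out(
  series=[
    [[0,0.08,-0.01,0,0,0,1],[0,0.16,-0.02,0,0,0,1],[0,0.24,-0.02,0,0,0,1],[0,0.32,-0.02,0,0,0,1]],
  ],
)

```text
clock: 9.38
eef_pos: [445.5, 267.9, 78.8]
tool_rot: [-3.136, -0.001, 3.107]
force: [-1.5, -6.2, 5.7]
width: 22.0
```

Call:
carry_out(
  series=[
    [[0,0.08,0,0,0,0,1],[0,0.16,0,0,0,0,1],[0,0.24,0,0,0,0,1],[0,0.32,0,0,0,0,1]],
  ],
)

```text
clock: 9.72
eef_pos: [445.6, 271.1, 78.9]
tool_rot: [-3.136, -0.001, 3.107]
force: [-1.6, -7.3, 5.3]
width: 22.1
```

Call:
carry_out(
  series=[
    [[0,0.08,0,0,0,0,1],[0,0.16,0,0,0,0,1],[0,0.24,0,0,0,0,1],[0,0.32,0,0,0,0,1]],
  ],
)

```text
clock: 10.05
eef_pos: [445.6, 274.3, 78.8]
tool_rot: [-3.136, -0.001, 3.107]
force: [-1.7, -6.3, 5.4]
width: 22.5
```

Call:
carry_out(
  series=[
    [[0,0.08,0,0,0,0,1],[0,0.16,0,0,0,0,1],[0,0.24,0,0,0,0,1],[0,0.32,0,0,0,0,1]],
  ],
)

```text
clock: 10.38
eef_pos: [445.7, 277.4, 78.8]
tool_rot: [-3.136, -0.001, 3.107]
force: [-1.7, -6.9, 6.1]
width: 22.4
```

Call:
carry_out(
  series=[
    [[0,0.08,0,0,0,0,1],[0,0.16,0,0,0,0,1],[0,0.24,0,0,0,0,1]],
  ],
)

```text
clock: 10.63
eef_pos: [445.8, 279.8, 78.8]
tool_rot: [-3.136, -0.001, 3.108]
force: [-2.4, -7.1, 5.4]
width: 21.9
```

Call:
carry_out(
  series=[
    [[0,0.08,0,0,0,0,1],[0,0.16,0,0,0,0,1],[0,0.24,0,0,0,0,1]],
  ],
)

```text
clock: 10.88
eef_pos: [445.8, 282.2, 78.8]
tool_rot: [-3.136, -0.001, 3.107]
force: [-2.0, -7.1, 6.7]
width: 22.5
```

Call:
carry_out(
  series=[
    [[0,0.08,0,0,0,0,1],[0,0.16,0,0,0,0,1],[0,0.24,0,0,0,0,1]],
  ],
)

```text
clock: 11.13
eef_pos: [445.9, 284.6, 78.8]
tool_rot: [-3.136, -0.001, 3.107]
force: [-1.7, -7.1, 5.4]
width: 22.3
```

Call:
carry_out(
  series=[
    [[0,0.08,0,0,0,0,1],[0,0.16,0,0,0,0,1],[0,0.24,0,0,0,0,1]],
  ],
)

```text
clock: 11.38
eef_pos: [446.0, 287.0, 78.8]
tool_rot: [-3.136, -0.001, 3.108]
force: [-2.4, -7.2, 6.4]
width: 22.2
```

Call:
carry_out(
  series=[
    [[0,0.08,0,0,0,0,1],[0,0.16,0,0,0,0,1],[0,0.24,0,0,0,0,1]],
  ],
)

```text
clock: 11.63
eef_pos: [446.0, 289.4, 78.8]
tool_rot: [-3.136, -0.001, 3.108]
force: [-1.8, -7.1, 5.4]
width: 22.2
```

Call:
carry_out(
  series=[
    [[0,0.08,0,0,0,0,1],[0,0.16,0,0,0,0,1],[0,0.24,0,0,0,0,1]],
  ],
)

```text
clock: 11.88
eef_pos: [446.1, 291.7, 78.8]
tool_rot: [-3.136, -0.001, 3.108]
force: [-1.8, -6.6, 7.1]
width: 22.1
```

Call:
carry_out(
  series=[
    [[0,0.08,0,0,0,0,1],[0,0.16,0,0,0,0,1],[0,0.24,0,0,0,0,1]],
  ],
)

```text
clock: 12.13
eef_pos: [446.2, 294.2, 78.8]
tool_rot: [-3.136, -0.002, 3.108]
force: [-1.3, -7.1, 6.1]
width: 22.2
```

Call:
carry_out(
  series=[
    [[0,0.08,0,0,0,0,1],[0,0.16,0,0,0,0,1],[0,0.24,0,0,0,0,1]],
  ],
)

```text
clock: 12.38
eef_pos: [446.3, 296.5, 78.9]
tool_rot: [-3.136, -0.002, 3.108]
force: [-2.9, -6.9, 4.2]
width: 22.1
```

Call:
carry_out(
  series=[
    [[0,0.08,0,0,0,0,1],[0,0.16,0,0,0,0,1],[0,0.24,0,0,0,0,1]],
  ],
)

```text
clock: 12.63
eef_pos: [446.3, 299.1, 78.8]
tool_rot: [-3.136, -0.001, 3.108]
force: [-1.9, -6.5, 5.9]
width: 22.6
```

Call:
carry_out(
  series=[
    [[0,0.08,0,0,0,0,1],[0,0.16,0,0,0,0,1],[0,0.24,0,0,0,0,1]],
  ],
)

```text
clock: 12.88
eef_pos: [446.4, 302.9, 78.8]
tool_rot: [-3.138, -0.001, 3.108]
force: [-2.0, -2.7, 2.2]
width: 22.0
```

Both Fz and Fy dropped, so the tip is probably over the hole. I'll press gently.

Call:
carry_out(
  series=[
    [[0,0,0.05,0,0,0,1],[0,0,0.1,0,0,0,1],[0,0,0.1,0,0,0,1]],
  ],
)

```text
clock: 13.13
eef_pos: [446.4, 305.1, 77.6]
tool_rot: [-3.141, -0.0, 3.11]
force: [-1.5, -2.0, 2.2]
width: 22.3
```

Call:
carry_out(
  series=[
    [[0,0,0.05,0,0,0,1],[0,0,0.1,0,0,0,1],[0,0,0.1,0,0,0,1]],
  ],
)

```text
clock: 13.38
eef_pos: [446.4, 305.3, 76.6]
tool_rot: [-3.142, -0.0, 3.11]
force: [-1.2, -2.8, 0.1]
width: 22.1
```

Call:
carry_out(
  series=[
    [[0,0,0.07,0,0,0,1],[0,0,0.14,0,0,0,1],[0,0,0.2,0,0,0,1],[0,0,0.2,0,0,0,1]],
  ],
)

```text
clock: 13.72
eef_pos: [446.4, 305.3, 74.6]
tool_rot: [-3.142, -0.0, 3.11]
force: [-3.1, -1.5, -0.5]
width: 22.3
```

Call:
carry_out(
  series=[
    [[0,0,0.07,0,0,0,1],[0,0,0.14,0,0,0,1],[0,0,0.2,0,0,0,1],[0,0,0.2,0,0,0,1]],
  ],
)

```text
clock: 14.05
eef_pos: [446.4, 305.3, 72.6]
tool_rot: [-3.142, -0.0, 3.11]
force: [-2.6, -2.0, 0.5]
width: 22.3
```

Call:
carry_out(
  series=[
    [[0,0,0.1,0,0,0,1],[0,0,0.2,0,0,0,1],[0,0,0.3,0,0,0,1],[0,0,0.4,0,0,0,1],[0,0,0.45,0,0,0,1]],
  ],
)

```text
clock: 14.47
eef_pos: [446.4, 305.3, 68.1]
tool_rot: [-3.142, -0.0, 3.11]
force: [-3.0, -2.0, 2.2]
width: 22.1
```

Call:
carry_out(
  series=[
    [[0,0,0.05,0,0,0,1],[0,0,0.1,0,0,0,1],[0,0,0.12,0,0,0,1],[0,0,0.12,0,0,0,1]],
  ],
)

```text
clock: 14.8
eef_pos: [446.4, 305.4, 67.1]
tool_rot: [3.142, -0.0, 3.11]
force: [-3.1, -2.4, 1.6]
width: 22.5
```

Call:
carry_out(
  series=[
    [[0,0,0.04,0,0,0,1],[0,0,0.08,0,0,0,1],[0,0,0.08,0,0,0,1]],
  ],
)

```text
clock: 15.05
eef_pos: [446.5, 305.8, 67.0]
tool_rot: [3.141, 0.0, 3.11]
force: [-2.9, -1.8, 8.7]
width: 22.2
```

Call:
carry_out(
  series=[
    [[0,0,0.03,0,0,0,1],[0,0,0.05,0,0,0,1],[0,0,0.05,0,0,0,1]],
  ],
)

```text
clock: 15.3
eef_pos: [446.5, 305.8, 66.9]
tool_rot: [3.141, 0.0, 3.11]
force: [-5.9, -1.9, 11.8]
width: 22.2
```

The press rose to 12 N at TCP z 66.9, which is 11.9 mm below the riding height. That means the flange is on the bush. I'll check with the camera before releasing.

```bash
python3 - <<'E'
from ov import *
st=read_state()
d=save('wrist','w9');s=save('side','s9')
im=np.hstack([cv2.resize(d['img'][150:270,190:330],(560,480),interpolation=cv2.INTER_CUBIC)])
cv2.imwrite('pics/w9z.png',im)
cv2.imwrite('pics/s9z.png',cv2.resize(s['img'][110:210,190:290],None,fx=6,fy=6,interpolation=cv2.INTER_CUBIC))
E
```

```text
(no output)
```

View pics/w9z.png

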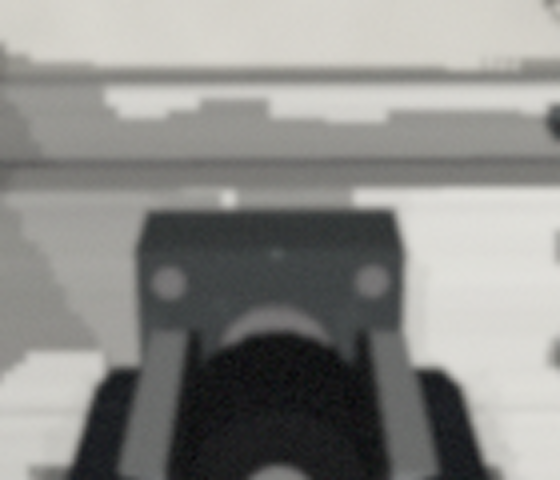

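View pics/s9z.png

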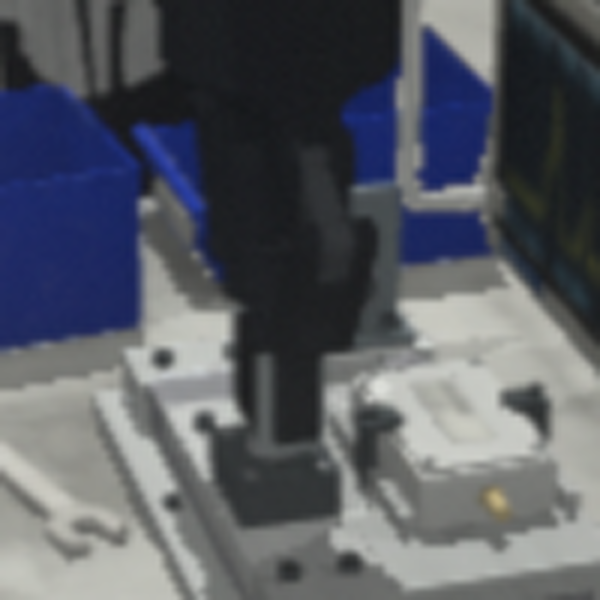

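The wrist view shows the flange down on the bush block at (275,310) with no shank visible. The side view shows the fingers just above the block at (280,445). Now I relieve the load and open.

Call:
carry_out(
  series=[
    [[0.02,-0.03,-0.05,0,0,0,1],[0.02,-0.03,-0.05,0,0,0,1]],
  ],
)

```text
clock: 15.57
eef_pos: [446.5, 305.8, 67.0]
tool_rot: [3.14, 0.001, 3.11]
force: [-4.7, -1.3, 7.6]
width: 21.9
```

Call:
carry_out(
  series=[
    [[0,0,0,0,0,0,4.5],[0,0,0,0,0,0,4.5],[0,0,0,0,0,0,4.5],[0,0,0,0,0,0,4.5],[0,0,0,0,0,0,4.5]],
  ],
)

```text
clock: 15.98
eef_pos: [446.8, 305.4, 66.3]
tool_rot: [3.141, 0.001, 3.11]
force: [0.1, -0.5, -0.0]
width: 44.9
```

Call:
carry_out(
  series=[
    [[0,0,-0.5,0,0,0,4.5],[0,0,-1.5,0,0,0,4.5],[0,0,-3,0,0,0,4.5],[0,0,-5,0,0,0,4.5],[0,0,-7,0,0,0,4.5]],
  ],
)

```text
clock: 16.4
eef_pos: [446.2, 304.9, 137.6]
tool_rot: [-3.142, -0.0, 3.11]
force: [0.8, 0.1, -0.8]
width: 44.8
```

Call:
carry_out(
  series=[
    [[1,0,-2,0,0,0,4.5],[2,0,-4,0,0,0,4.5],[3,0,-6,0,0,0,4.5],[3,0,-6,0,0,0,4.5],[3,0,-6,0,0,0,4.5]],
  ],
)

```text
clock: 16.82
eef_pos: [416.7, 306.7, 198.1]
tool_rot: [3.139, 0.003, 3.11]
force: [-0.1, -0.1, -0.1]
width: 44.9
```

```bash
python3 - <<'E'
from ov import *
st=read_state();print(st['clock'],st['eef_pos'],st['force'],st['width'])
np.savez('pics/st10.npz',p=st['eef_pos'],r=st['tool_rot'])
d=save('wrist','w10');s=save('side','s10');t=save('top','t10')
T=wT(d,np.load('pics/st10.npz'))
for n,dd,TT in(('w',d,T),('s',s,s['T']),('t',t,t['T'])):
    C=cloud(dd,TT).reshape(-1,3)
    b=(abs(C[:,0]-444)<25)&(abs(C[:,1]-304)<25)
    k=C[b&(C[:,2]>84)&(C[:,2]<110)]
    print(n,len(k),k.mean(0).round(1) if len(k) else '',k.max(0) if len(k) else '')
cv2.imwrite('pics/s10z.png',cv2.resize(s['img'][110:260,190:330],None,fx=4,fy=4,interpolation=cv2.INTER_CUBIC))
E
```

```text
16.8167 [416.73716063 306.69333403 198.0927272 ] [-0.13698338 -0.0645215  -0.11734296] 44.93114258861729
w 521 [441.1 305.9  93.2] [454.42825453 317.96810757  96.38241394]
s 109 [442.3 299.8  91.1] [455.44298543 315.71957753  95.62410644]
t 0
```

View pics/w10.png

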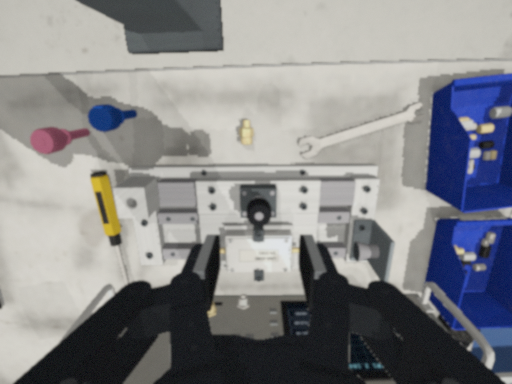

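View pics/s10z.png

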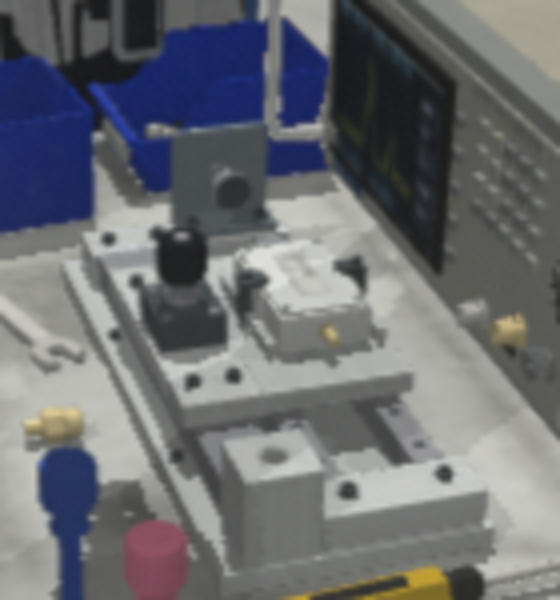

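The pin sits fully home in the bush: knob top at about 94 mm, flange on the block at (183,295), parking hole empty. The adapter, spanner and driver have not moved. I'm handing the job in.

```bash
python3 -c "
from cell import finish_job
print(finish_job())"
```

```text
the job is handed in; nothing more can be done
None
```

The sled is locked by the pin in the index hole, and I handed the job in at about 17 s of the 64 s allowed.

- **Sequence:** I took the pin out of its parking hole and pushed it down through the bush until the tip rested on the strip. I then slid the sled about 43 mm to the left. When the vertical and sideways forces dropped together, I pressed the pin home gently, let go and moved clear.
- **Forces:** While sliding, the readings were mostly 5–7 N down and about 7 N sideways. They briefly rose to 13.6 N down and 10 N sideways before the sled broke loose, so I eased the press. The largest reading when seating the pin was about 12 N.
- **Fully home:** The gripper stopped 11.9 mm below its riding height, against the 12 mm expected. After release the wrist view put the knob top at about 94 mm (mean 93.2, highest 96.4), which fits the flange resting on the bush. The side view shows the same.
- **Other things:** The pictures show the adapter, spanner and screwdriver where they were. The robot was touching nothing when I handed in.
- **Disagreements:** The cameras differed by 1 to 2 mm, and in the last look the side camera's mean knob position was about 6 mm off the wrist's along the slide, because it sees mostly one side of the knob. The top camera gave no reading of the pin in that last look.

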